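Set the screw focus of a bike light

ROBOT

A 6-joint arm with a two-finger parallel gripper is mounted at the origin on the work surface. World frame = base frame: x ahead of the robot, y to its left, z up, the work surface at z = 0. Lengths are in mm, angles in rad, forces in N, time in s.
With the tool pointing down it reaches from about 325 to 775 mm from the base axis. Payload 5.5 kg.
Tool frame: the origin (TCP) lies on the centre line of the jaws, within the pads' length; the fingertips stand 8 mm ahead of it and the grasp point (between the pads) lies 11 mm behind it; z points along the fingers, y is the direction in which the jaws open and shut (so a half turn about z gives the same grasp; the last joint's range is limited). The gripper opens to 88 mm and grips with 3 to 60 N. Pads are 20 mm wide; open, the fingers measure 115 mm over their backs; the gripper's body (75 mm by 178 mm) begins 61 mm behind the grasp point.
Start: joints at [-1.273, 0.091, 1.231, -0, 1.82, -0.057], TCP at [208.442, -562.644, 230.631] pointing down, gripper open.
Joint ranges: [-2.87, 2.87], [-0.86, 2.18], [0.17, 2.46], [-1.51, 4.65], [0.06, 2.69], [-2.65, 2.65]. Speed limits (rad/s): [2.57, 2.57, 3.01, 3.14, 3.14, 3.14].

INTERFACE

Orientations are given as a unit quaternion [x, y, z, w].
In Python, from plant import arm gives the robot as it stands. The module is installed in compiled form; this text tells all that it offers.
- The arm moves only by the tool play_rows, never from a script. Its argument "series" is one flat list of numbers, 7 for each row, row after row: the turn, a rotation vector about the tool's x, y, z in rad, then the shift along the tool's x, y, z in cm, then the opening in per cent of the stroke, from 0 (shut) to 100 (fully open). In form: [ax, ay, az, tx, ty, tz, hand, ax, ay, az, tx, ty, tz, hand, ...]. A call has 1 to 12 rows; each row is the pose to reach, as a shift and turn from the pose measured when the call began, along the tool's axes at that moment; what a row does not reach only later rows make up. A row lasts 1/8 s, in which the tool goes at most 62.5 mm and 10.7 degrees, less where a joint would pass 70% of its speed; a pose out of reach is approached as far as the arm can. A call with a gripper value outside its range is refused whole. The fingers move at their own pace and stop on an object; "squeeze" is the grip in N (left out, the last holds). Time passes only in rows, so rows that repeat a pose let the fingers close. It gives the time, the measured TCP pose, the force and the opening at its end, in the units of the state.
- arm.get_obs(): the state, without advancing time (a new reading comes with each control period).
- arm.snapshot(name): name is "scene" or "top" or "wrist"; returns the picture (384x512x3 uint8, red, green, blue); there is no depth.
- arm.calibration(name): a dict with "fx", "fy", "cx", "cy" (pixels), "R" (3x3) and "t" (3): a world point X has camera coordinates R X + t; the wrist camera has in their place "tool_from_camera" (4x4, takes a point from camera to tool coordinates, whose origin is the TCP and whose axes are the flange's). Camera axes: x right, y down, z forward; pixel columns grow to the right and rows downward; lengths in mm; the calibration is good to about 2 mm. The wrist camera is an equidistant fisheye: a pixel r from the principal point sees the ray r / f radians off the axis. A picture is of the moment at which its call begins: read the wrist's pose just before it. calibration takes no time and is no camera call.
- arm.close_job(): hands the job in, once; it reports no verdict.
The state is a dict: "t": time; "joints": joint angles; "qd": joint speeds; "effort": joint torques, N m; "position": TCP position; "ee_rot": TCP orientation; "contact_force": force on the tool from outside, world axes, zero at the start; "ft_torque": the same for the moment, N m; "finger_gap": finger opening in mm.
Only numpy, scipy, OpenCV 4.12 (cv2) and the standard library are available. Lean on these libraries where they do the work, as an engineer would, in place of code of your own. Each camera call takes 0.05 s, during which the arm holds its last target.

TASK

Set the focus of the bike light that stands lens-up in the chrome clamp: the long line on its focus ring belongs at the index line on the lens barrel. The screw has play and the setting only holds when the ring is brought up to the line turning clockwise (seen from above), so wind it anticlockwise well past the index (two of its divisions clear the play), then come up clockwise, stop with the lines meeting and let go. Leave the other things where they are.

Things in the scene. Friction and masses are not known exactly. Their poses are not given: they have to be found in the camera images.
- light: Silver aluminium bike light held fixed and upright in the clamp, lens up. Origin: centre of its tail cap, 28 mm above the worktop; z up its axis; +x to the side of the index line. Barrel 35 mm in diameter; head 56 mm in diameter, 89 to 102 mm above the origin; over it the focus ring. The shelf's top is 100 mm above the worktop, its front edge 56 mm from the light's axis.
- ring_centre (a point): Centre of the focus ring, on the light's axis at half the ring's height (144.5 mm above the worktop). The ring is a knurled aluminium cylinder 60 mm in diameter and 26 mm high with a vertical axis, free all round; its upper face is 157.5 mm above the worktop. The lens barrel, 42 mm in diameter, stands 3 to 9 mm out of it, the lens another 5 mm.
- long_mark (a point): Middle of the long dark line (8 mm long, 4 mm wide, radial) on the upper face of the focus ring, 25.6 mm from the axis. It turns with the ring. Eight short ticks, four to each side at 15 degree pitch, are on the same face. At the start the long line stands 0.25 to 0.95 rad clockwise (seen from above) of the index.
- index_line (a point): The index: dark radial line 5 mm long and 4 mm wide on the rim of the lens barrel inside the ring, 18.6 mm from the axis, in the light's +x direction. The barrel does not turn; it goes in and out (3 mm per rad; in as the ring turns clockwise).
- focus_ring (a joint): Play between focus ring and the screw inside, rad. 0: the ring bears on the screw for turning anticlockwise; 0.35: for turning clockwise. Between these it turns loosely (0.02 N m) and the screw stays; at either end it drives screw and lens (0.15 N m). It stays where it is left. The long line can go about 1.3 rad either way from the index.
- clamp: Small chrome clamp fixed on the shelf's front edge, its collar round the light's barrel (top 87 mm above the worktop; jaw on the shelf 106 mm). Origin at the shelf's front edge, at worktop height; +x points over the shelf, away from the robot. The light's axis is 56 mm in front of it (-x).
- pill_organiser: White pill organiser with seven shut lids, 40 x 168 x 27 mm, lying on the shelf; origin at the centre of its underside, long along y. Leave alone.
- paperweight: Clear glass paperweight ball with a flat foot, 68 mm in diameter, 65 mm high, on the shelf; origin at the centre of its underside. Leave alone.
- tablet_jar: Amber glass tablet jar, 52 mm in diameter, 68 mm high, on the shelf; origin at the centre of its underside. Leave alone.
- massage_roller: Wooden massage roller, 230 mm long along y, 42 mm thick, on the shelf; origin under its middle. Leave alone.
- hex_tool: Folding hex-key tool of steel, 16 x 88 x 15 mm, on the shelf's front strip beside the clamp; origin at the centre of its underside. Leave alone.
- rear_lamp: Small silver rear lamp, 46 x 30 x 28 mm, on the worktop before the clamp; origin at the centre of its underside. Leave alone.
- mug: White mug, 76 mm in diameter, 90 mm high, on the worktop to the right; origin at the centre of its underside. Leave alone.

How it is judged (in metres and radians):
On the way:
1. the ring has been wound back: the long line stands past the index on its anticlockwise side (y of long_mark in the frame of light above 0.0025 m), for 0.1 s.
At the end, for the whole second after the job is handed in: The middle of the long line is within 3.5 mm (half a division of the ring) of the radius through the index line, and the play is taken up clockwise: the ring bears on the screw as it does when it has come up clockwise (joint focus_ring over 0.25 of its 0.35 rad) (y of long_mark in the frame of light between -0.0035 and 0.0035 m and x of long_mark in the frame of light above 0.015 m and value of joint focus_ring above 0.25 rad); the robot touches nothing.
It fails at once if a thing on the shelf was pushed more than 15 mm (distance of any of pill_organiser, paperweight, tablet_jar, massage_roller, hex_tool from where it was at the start of the episode above 0.015 m).
It fails at once if the rear lamp or the mug was pushed more than 15 mm (distance of any of rear_lamp, mug from where it was at the start of the episode above 0.015 m).
It also fails if it takes over 42 s, if anything falls off the work surface, if the arm or the gripper's body presses on something with over 40 N, if the wrist force passes 120 N, or if a joint passes its speed limit or range.

## Working session

There is one attempt and no reset: what is moved stays moved. The work goes in short steps, Python scripts to look and compute and a tool call to move; the robot and the scene stay as the last step left them, time stands still between calls to the robot, and variables do not carry over. Pictures are saved under pics/ and viewed, and the job is handed in when it is done.

Besides the shell and the picture viewer there is one more tool, called after "Emit:" as a command line: name --argument value ..., lists and objects as JSON in quotes. play_rows: Moves the arm, as the interface text tells. Its arguments: {"type":"object","properties":{"series":{"type":"array"},"squeeze":{"type":"number"}},"required":["series"]}

```bash
mkdir -p pics
python3 - <<'E'
from plant import arm
import cv2
o=arm.get_obs()
for k in o: print(k,o[k])
for n in ["scene","top","wrist"]:
    im=arm.snapshot(n); cv2.imwrite(f"pics/{n}0.png",im[:,:,::-1]); print(n,arm.calibration(n))
E
```

```text
t 0.0
joints [-1.27271286e+00  9.18521795e-02  1.23183745e+00 -1.73431939e-05
  1.81980453e+00 -5.66942279e-02]
qd [-0.00118043  0.00038779 -0.0006978   0.0007081   0.0002641   0.00056685]
effort [-1.72840115e-03 -4.46441603e+01 -4.06451797e+01  6.96022972e-02
  2.90294399e-02 -1.37494194e-04]
position [ 208.34532216 -562.37520595  229.53822176]
ee_rot [ 9.84307742e-01  1.76457826e-01 -1.22816978e-04 -9.42820963e-04]
contact_force [ 0.49133148 -0.00115229 -0.45450358]
ft_torque [-0.01982038  0.04872755  0.02834213]
finger_gap 87.97774191646648
scene {'fx': 356.1708043700139, 'fy': 356.1708043700139, 'cx': 254.18603202088792, 'cy': 198.89648231956107, 'R': array([[-0.25159249,  0.96778976, -0.00917631],
       [ 0.66922331,  0.16711033, -0.72402644],
       [-0.69917192, -0.18830062, -0.68971117]]), 't': array([ 240.25976677, -254.38269778, 1320.96170071])}
top {'fx': 351.2018848467279, 'fy': 351.2018848467279, 'cx': 254.37402145776304, 'cy': 195.28697652716562, 'R': array([[ 2.96684660e-02, -9.99556105e-01,  2.71575855e-03],
       [-9.95255933e-01, -2.97924688e-02, -9.26176945e-02],
       [ 9.26574911e-02,  4.49501141e-05, -9.95698040e-01]]), 't': array([-121.6971691 ,  547.23878084, 1174.83157449])}
wrist {'fx': 297.3186396354542, 'fy': 297.3186396354542, 'cx': 258.5969295175013, 'cy': 188.49372755818308, 'tool_from_camera': array([[-3.46486264e-04, -9.69300195e-01, -2.45880077e-01,
         6.62008667e+01],
       [ 9.99999772e-01, -4.78311621e-04,  4.76416649e-04,
        -4.04418657e-01],
       [-5.79398049e-04, -2.45879856e-01,  9.69300140e-01,
        -1.54489138e+02],
       [ 0.00000000e+00,  0.00000000e+00,  0.00000000e+00,
         1.00000000e+00]])}
```

View pics/scene0.png

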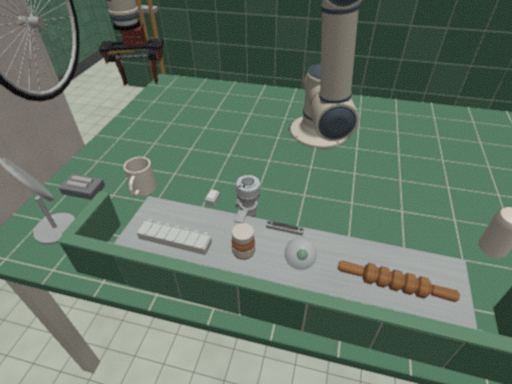

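View pics/top0.png

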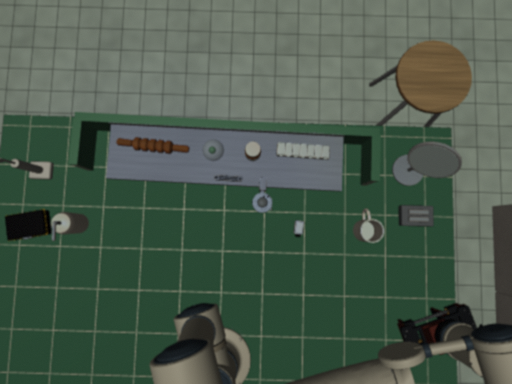

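View pics/wrist0.png

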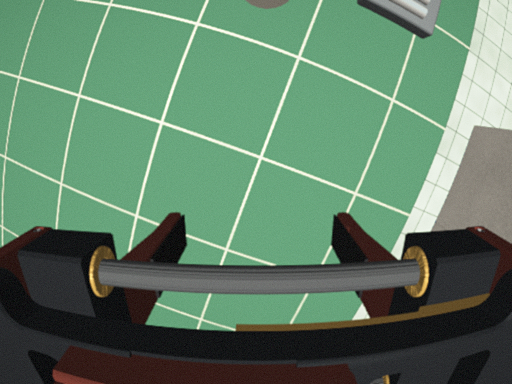

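Run:
```python
import cv2
a=cv2.imread("pics/top0.png")[172:232,222:302]; b=cv2.imread("pics/scene0.png")[160:250,190:310]
cv2.imwrite("pics/c1.png",cv2.resize(a,(800,600),interpolation=cv2.INTER_CUBIC))
cv2.imwrite("pics/c2.png",cv2.resize(b,(800,600),interpolation=cv2.INTER_CUBIC))
```

```text
(no output)
```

View pics/c1.png

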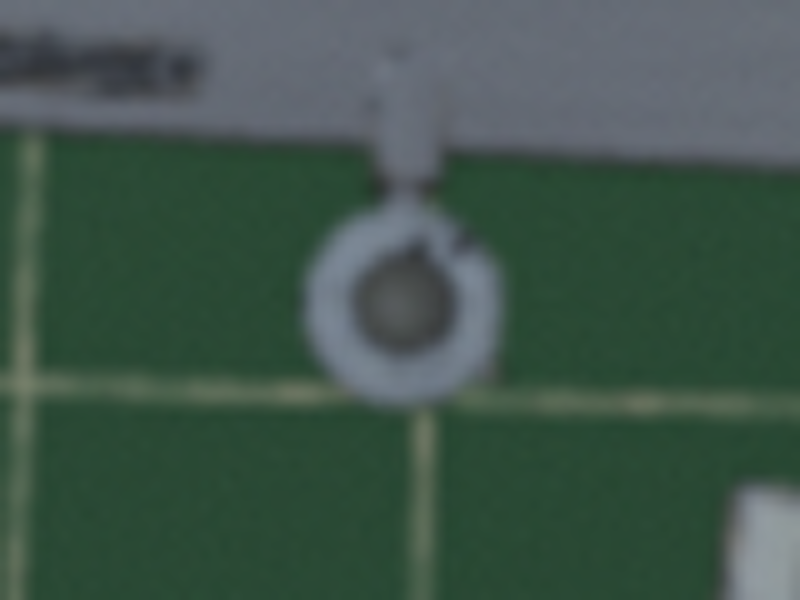

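View pics/c2.png

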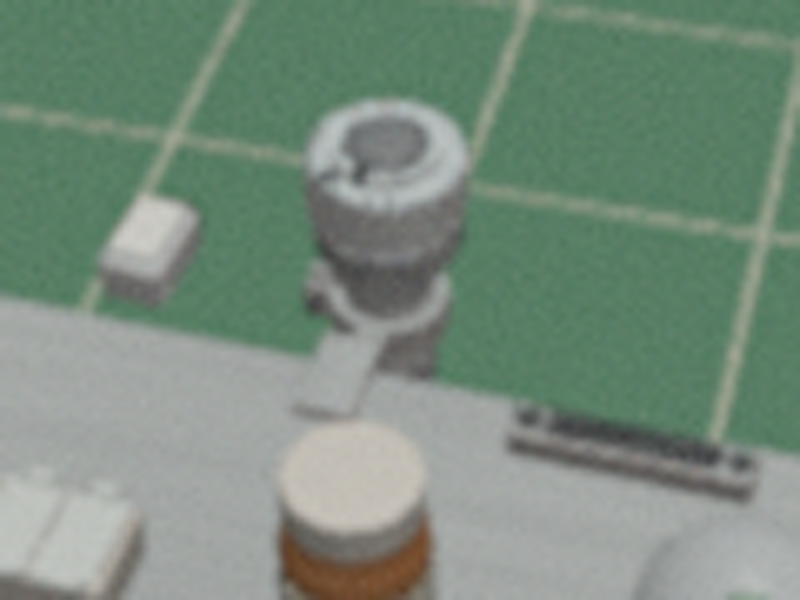

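```bash
cat > h.py <<'E'
import numpy as np, cv2
from scipy.spatial.transform import Rotation as Ro
def K(c): return np.array([[c['fx'],0,c['cx']],[0,c['fy'],c['cy']],[0,0,1]])
def ray(c,u,v):
    d=c['R'].T@np.array([(u-c['cx'])/c['fx'],(v-c['cy'])/c['fy'],1]); o=-c['R'].T@c['t']; return o,d/np.linalg.norm(d)
def onz(o,d,z): return o+d*(z-o[2])/d[2]
def wray(c,obs,u,v):
    x,y=u-c['cx'],v-c['cy']; r=np.hypot(x,y); th=r/c['fx']
    d=np.array([np.sin(th)*x/r,np.sin(th)*y/r,np.cos(th)]) if r>0 else np.array([0,0,1.])
    T=c['tool_from_camera']; R=Ro.from_quat(obs['ee_rot']).as_matrix()
    return R@T[:3,3]+np.array(obs['position']), R@(T[:3,:3]@d)
def wproj(c,obs,X):
    T=c['tool_from_camera']; R=Ro.from_quat(obs['ee_rot']).as_matrix()
    p=R.T@(np.array(X)-obs['position']); q=T[:3,:3].T@(p-T[:3,3])
    th=np.arctan2(np.hypot(q[0],q[1]),q[2]); ph=np.arctan2(q[1],q[0])
    return c['cx']+c['fx']*th*np.cos(ph), c['cy']+c['fx']*th*np.sin(ph)
def meet(rs):
    A=0;b=0
    for o,d in rs:
        P=np.eye(3)-np.outer(d,d);A=A+P;b=b+P@o
    x=np.linalg.solve(A,b); return x,[np.linalg.norm((np.eye(3)-np.outer(d,d))@(x-o)) for o,d in rs]
E
python3 - <<'E'
from h import *
from plant import arm
t=arm.calibration("top");s=arm.calibration("scene")
print(meet([ray(t,262.2,202.6),ray(s,248.1,183.1)]))
print(onz(*ray(t,262.2,202.6),157.5),onz(*ray(s,248.1,183.1),157.5))
# index, mark (top)
C=onz(*ray(t,262.2,202.6),157.5)
I=onz(*ray(t,263.6,196.75),163); M=onz(*ray(t,268.1,195.9),157.5)
I2=onz(*ray(s,190+360/6.667,160+172/6.667),163); M2=onz(*ray(s,190+330/6.667,160+176/6.667),157.5); C2=onz(*ray(s,248.1,183.1),157.5)
for c,i,m in((C,I,M),(C2,I2,M2)):
  for p in (i,m): print((p-c)[:2],np.hypot(*(p-c)[:2]),np.arctan2((p-c)[1],(p-c)[0]))
# jar, clamp, others (top pixels)
for n,u,v,z in [("rear",299,228,28),("mug",370,231,90),("hexL",215,178,115),("hexR",242,179,115),("jar",253,147,168),("pw",213,150,150),("pillL",278,149,127)]: print(n,onz(*ray(t,u,v),z))
print(onz(*ray(t,222,172+12.8),100),onz(*ray(t,302,172+16.5),100))
E
```

```text
(array([ 517.02439048, -128.95851264,  150.70951702]), [np.float64(0.9738873623225079), np.float64(0.9738873623225396)])
[ 516.7737915  -129.74673501  157.5       ] [ 524.31042647 -125.81078392  157.5       ]
[17.45177538 -3.61646851] 17.822550558613354 -0.20433426307570235
[ 20.94771852 -17.36835849] 27.21151939357185 -0.6922518260510037
[17.93169596 -5.18065836] 18.6650727561783 -0.2812523082977366
[ 16.72001484 -16.98972223] 23.83714659555947 -0.7933988674129155
rear [ 443.8198136  -259.53190911   28.        ]
mug [ 440.76960232 -479.31328732   90.        ]
hexL [593.6695554   21.28055361 115.        ]
hexR [593.04428516 -64.52395864 115.        ]
jar [685.06815074 -96.76873447 168.        ]
pw [676.06150079  26.96799593 150.        ]
pillL [ 690.59357198 -175.77179747  127.        ]
[ 5.74409605e+02 -3.59399221e-01  1.00000000e+02] [ 570.15659317 -257.6014917   100.        ]
```

Emit:
play_rows --series '[0, 0, 0.05, 4, -2.7, 0, 100, 0, 0, 0.1, 8.5, -5.8, 0, 100, 0, 0, 0.16, 13, -8.9, 0, 100, 0, 0, 0.22, 18, -12.2, 0, 100, 0, 0, 0.28, 23, -15.6, 0, 100, 0, 0, 0.34, 28, -19, 0, 100, 0, 0, 0.4, 33, -22.4, 0, 100, 0, 0, 0.46, 37, -25.2, 0, 100, 0, 0, 0.51, 41, -27.9, 0, 100, 0, 0, 0.54, 43.2, -29.4, 0, 100, 0, 0, 0.555, 44, -29.9, 0, 100, 0, 0, 0.555, 44, -29.9, 0, 100]'

```text
t: 1.65
position: [517.0, -129.3, 229.9]
ee_rot: [0.995, -0.1, -0.001, -0.001]
contact_force: [0.0, -0.5, -0.7]
finger_gap: 88.0
```

Run:
```python
from h import *
from plant import arm
import json
o=arm.get_obs(); print(o['t'],o['position'],o['ee_rot'],o['joints'],o['contact_force'])
im=arm.snapshot("wrist")[:,:,::-1]; cv2.imwrite("pics/w1.png",im)
json.dump({k:list(map(float,np.ravel(o[k]))) for k in('position','ee_rot')},open("w1.json","w"))
print(wproj(arm.calibration("wrist"),o,[517,-129,157.5]))
```

```text
1.65 [ 516.99464747 -129.33108528  229.93947992] [ 9.95027796e-01 -9.95937879e-02 -6.51494937e-04 -5.82334116e-04] [-3.09527793e-01 -8.83498022e-02  1.41153709e+00  8.95455476e-04
  1.81992222e+00  1.46100707e+00] [ 0.01683148 -0.49813275 -0.7282559 ]
(np.float64(258.24328546586855), np.float64(198.90940844043973))
```

View pics/w1.png

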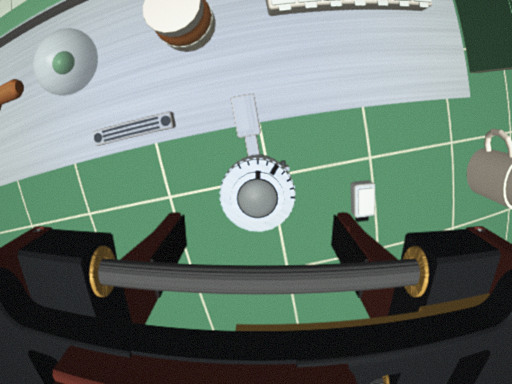

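Run:
```python
import cv2
a=cv2.imread("pics/w1.png")[145:240,205:315]
cv2.imwrite("pics/w1c.png",cv2.resize(a,None,fx=6,fy=6,interpolation=cv2.INTER_CUBIC))
```

```text
(no output)
```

View pics/w1c.png

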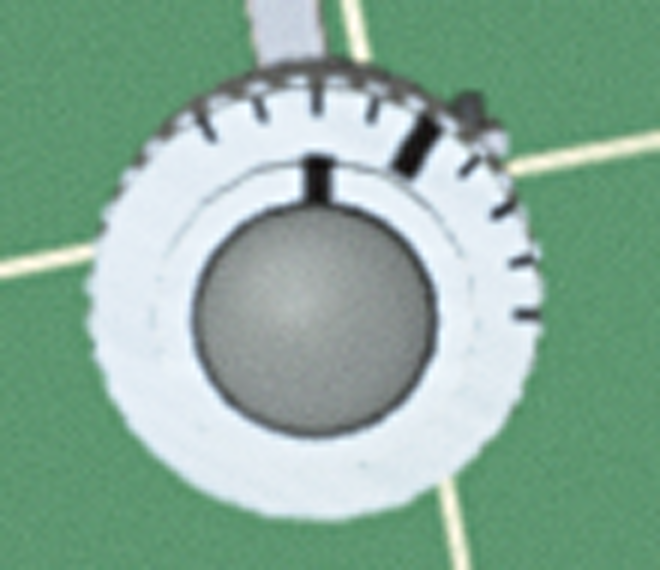

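Run:
```python
from h import *
from plant import arm
import json
t=arm.calibration("top");s=arm.calibration("scene");w=arm.calibration("wrist")
o=json.load(open("w1.json"));o={k:np.array(v) for k,v in o.items()}
r=wray(w,o,257.1,194.3)
print(onz(*r,157.5)); print(meet([r,ray(t,262.2,202.6),ray(s,248.1,183.1)]),meet([r,ray(t,262.2,202.6)]),meet([r,ray(s,248.1,183.1)]))
i=onz(*wray(w,o,205+318/6-.4,145+180/6-.4),162); m=onz(*wray(w,o,205+416/6-.4,145+146/6-.4),157.5); c=onz(*r,157.5)
for p in(i,m): print(p-c,np.arctan2((p-c)[1],(p-c)[0]))
```

```text
[ 520.90398326 -128.8689505   157.5       ]
(array([ 517.87628957, -128.73604427,  150.85555627]), [np.float64(1.2302115966995935), np.float64(1.3172232577772642), np.float64(1.0816730360242102)]) (array([ 517.77563273, -129.10812592,  146.67442455]), [np.float64(0.9120262746121466), np.float64(0.9120262746121661)]) (array([ 519.27178684, -127.96756644,  152.56796843]), [np.float64(0.6694080508239817), np.float64(0.669408050824027)])
[16.40959604 -3.75615017  4.5       ] -0.22502303549903843
[ 1.74019151e+01 -1.68779817e+01 -2.84217094e-14] -0.7701153669048403
```

Emit:
play_rows --series '[0, 0, 0.1, 0.1, -0.05, 1, 100, 0, 0, 0.25, 0.2, -0.1, 3, 100, 0, 0, 0.35, 0.3, -0.1, 5, 100, 0, 0, 0.35, 0.3, -0.1, 5, 100, 0, 0, 0.35, 0.3, -0.1, 5, 100]'

```text
t: 2.33
position: [519.7, -130.2, 181.1]
ee_rot: [0.963, -0.271, -0.0, -0.0]
contact_force: [-0.4, -1.2, -0.2]
finger_gap: 87.8
```

Run:
```python
from h import *
from plant import arm
import json
o=arm.get_obs(); print(o['t'],o['position'],o['ee_rot'],o['contact_force'])
im=arm.snapshot("wrist")[:,:,::-1]; cv2.imwrite("pics/w2.png",im)
json.dump({k:list(map(float,np.ravel(o[k]))) for k in('position','ee_rot')},open("w2.json","w"))
print(wproj(arm.calibration("wrist"),o,[519.5,-129,157.5]))
a=im[130:250,190:330]
cv2.imwrite("pics/w2c.png",cv2.resize(a,None,fx=5,fy=5,interpolation=cv2.INTER_CUBIC))
```

```text
2.325 [ 519.73173142 -130.17313782  181.10442169] [ 9.62528488e-01 -2.71180384e-01 -1.04841889e-04 -3.11941765e-04] [-0.39394197 -1.17684056 -0.16332264]
(np.float64(256.97009205294887), np.float64(221.57629859112566))
```

View pics/w2.png

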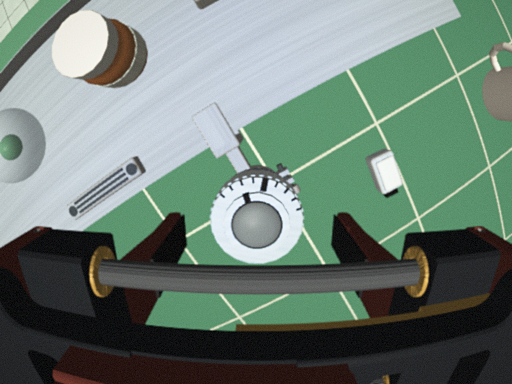

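View pics/w2c.png

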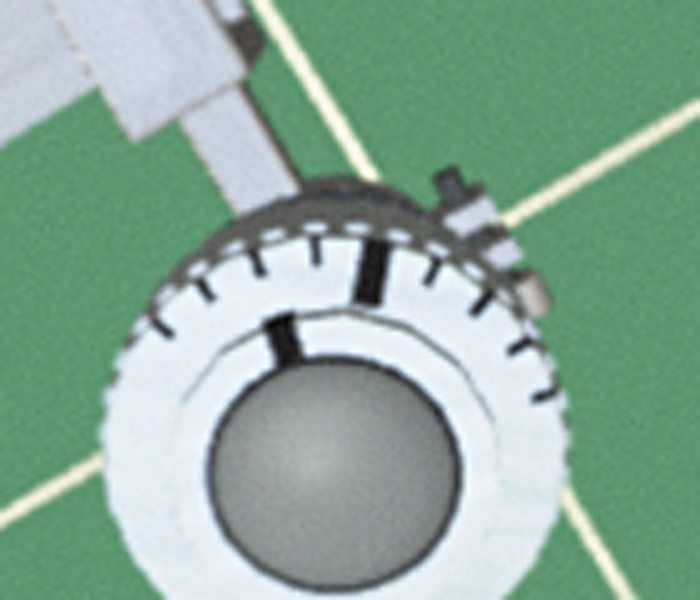

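Emit:
play_rows --series '[0, 0, 0, 0, -0.08, 1, 100, 0, 0, 0, 0.02, -0.12, 3, 100, 0, 0, 0, 0.02, -0.12, 4.3, 100, 0, 0, 0, 0.02, -0.12, 4.3, 100, 0, 0, 0, 0.02, -0.12, 4.3, 78]' --squeeze 20

```text
t: 3.0
position: [520.9, -129.1, 138.5]
ee_rot: [0.963, -0.271, 0.0, -0.0]
contact_force: [0.3, 0.9, 0.2]
finger_gap: 80.9
```

Run:
```python
from h import *
from plant import arm
o=arm.get_obs(); print(o['t'],o['position'],o['contact_force'],o['ft_torque'],o['finger_gap'])
im=arm.snapshot("wrist")[:,:,::-1]; cv2.imwrite("pics/w3.png",im)
```

```text
3.0 [ 520.85644235 -129.11711266  138.54014851] [0.33851385 0.91429892 0.21169336] [ 0.03624599 -0.02513477 -0.00514936] 80.90530751548691
```

View pics/w3.png

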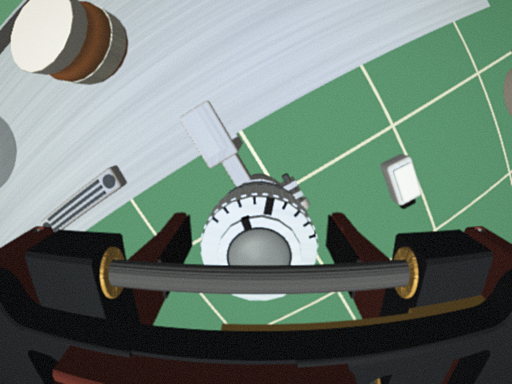

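Emit:
play_rows --series '[0, 0, 0, 0, 0, 0, 70, 0, 0, 0, 0, 0, 0, 66, 0, 0, 0, 0, 0, 0, 60, 0, 0, 0, 0, 0, 0, 60]' --squeeze 20

```text
t: 3.55
position: [521.2, -129.4, 139.6]
ee_rot: [0.963, -0.271, 0.001, -0.0]
contact_force: [-1.1, -1.5, 3.3]
finger_gap: 59.6
```

Run:
```python
from h import *
from plant import arm
o=arm.get_obs(); print(o['t'],o['position'],o['contact_force'],o['ft_torque'],o['finger_gap'])
```

```text
3.55 [ 521.24836946 -129.42590687  139.63377697] [-1.062236   -1.49740916  3.33951994] [-0.13701412  0.13907263  0.09248009] 59.614595829847545
```

Emit:
play_rows --series '[0, 0, -0.08, 0, 0, 0, 60, 0, 0, -0.18, 0, 0, 0, 60, 0, 0, -0.28, 0, 0, 0, 60, 0, 0, -0.38, 0, 0, 0, 60, 0, 0, -0.46, 0, 0, 0, 60, 0, 0, -0.5, 0, 0, 0, 60, 0, 0, -0.5, 0, 0, 0, 60]'

```text
t: 4.42
position: [521.5, -128.7, 139.6]
ee_rot: [1.0, -0.025, 0.001, -0.001]
contact_force: [0.8, 2.7, 1.3]
finger_gap: 59.9
```

Run:
```python
from h import *
from plant import arm
o=arm.get_obs(); print(o['t'],o['position'],o['ee_rot'],o['contact_force'],o['ft_torque'],o['finger_gap'],o['joints'])
im=arm.snapshot("wrist")[:,:,::-1]; cv2.imwrite("pics/w4.png",im)
```

```text
4.425 [ 521.47465784 -128.71115975  139.64745753] [ 9.99696652e-01 -2.45824919e-02  1.43205853e-03 -5.03620767e-04] [0.83486236 2.68661853 1.34945038] [ 0.6149426  -0.10428497  0.06079686] 59.85678943404289 [-0.30645074 -0.07972585  1.5628517   0.00177056  1.65599574  1.31366843]
```

View pics/w4.png

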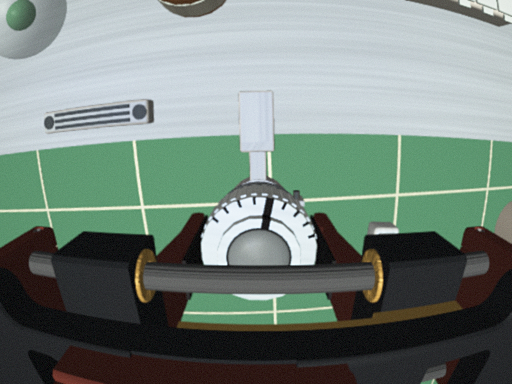

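Emit:
play_rows --series '[0, 0, -0.08, 0, 0, 0, 60, 0, 0, -0.18, 0, 0, 0, 60, 0, 0, -0.28, 0, 0, 0, 60, 0, 0, -0.38, 0, 0, 0, 60, 0, 0, -0.48, 0, 0, 0, 60, 0, 0, -0.56, 0, 0, 0, 60, 0, 0, -0.6, 0, 0, 0, 60, 0, 0, -0.6, 0, 0, 0, 60]'

```text
t: 5.48
position: [521.2, -127.8, 139.6]
ee_rot: [0.962, 0.272, 0.001, -0.001]
contact_force: [-0.8, 5.1, 1.9]
finger_gap: 59.8
```

Run:
```python
from h import *
from plant import arm
o=arm.get_obs(); print(o['t'],o['position'],o['ee_rot'],o['contact_force'],o['ft_torque'],o['finger_gap'],o['joints'])
im=arm.snapshot("wrist")[:,:,::-1]; cv2.imwrite("pics/w5.png",im)
```

```text
5.475 [ 521.24743861 -127.77206216  139.60871356] [ 0.96240597  0.27160959  0.00140566 -0.00100283] [-0.82831562  5.12109129  1.88794138] [0.91903781 0.31019707 0.02019205] 59.75177861717242 [-0.30583444 -0.07988301  1.56307     0.0032315   1.65715568  0.71511157]
```

View pics/w5.png

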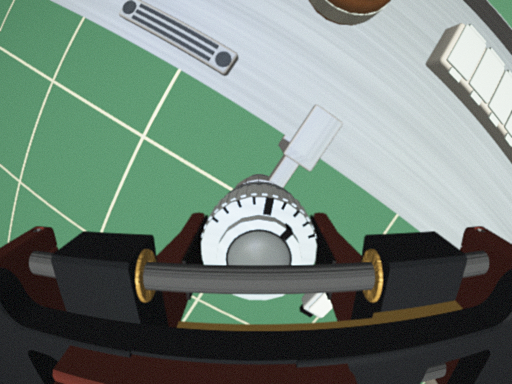

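Run:
```python
import cv2
a=cv2.imread("pics/w5.png")[180:270,195:325]
cv2.imwrite("pics/w5c.png",cv2.resize(a,None,fx=6,fy=6,interpolation=cv2.INTER_CUBIC))
```

```text
(no output)
```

View pics/w5c.png

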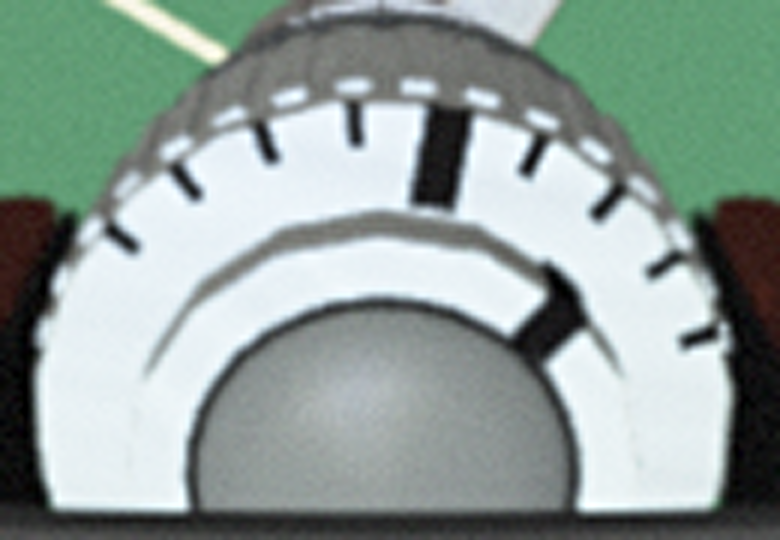

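```bash
cat >> h.py <<'E'
def ang(o,m,i,zi,c=(520.8,-129.0)):
    from plant import arm
    w=arm.calibration("wrist")
    M=onz(*wray(w,o,*m),157.5);I=onz(*wray(w,o,*i),zi);c=np.array(c)
    a,b=M[:2]-c,I[:2]-c
    return np.hypot(*a),np.arctan2(a[1],a[0]),np.hypot(*b),np.arctan2(b[1],b[0]),np.arctan2(a[1],a[0])-np.arctan2(b[1],b[0])
E
python3 - <<'E'
from h import *
from plant import arm
o=arm.get_obs()
for z in(161,163,165):
  print(ang(o,(268.2,206.0),(286.4,232.7),z))
E
```

```text
(np.float64(24.085185776009997), np.float64(0.4078747513134648), np.float64(16.681394338841343), np.float64(-0.2763382545294586), np.float64(0.6842130058429234))
(np.float64(24.085185776009997), np.float64(0.4078747513134648), np.float64(17.114567654182405), np.float64(-0.23261890787900463), np.float64(0.6404936591924695))
(np.float64(24.085185776009997), np.float64(0.4078747513134648), np.float64(17.57880594164926), np.float64(-0.19113278346068474), np.float64(0.5990075347741495))
```

Emit:
play_rows --series '[0, 0, 0.08, 0, 0, 0, 60, 0, 0, 0.17, 0, 0, 0, 60, 0, 0, 0.26, 0, 0, 0, 60, 0, 0, 0.35, 0, 0, 0, 60, 0, 0, 0.43, 0, 0, 0, 60, 0, 0, 0.49, 0, 0, 0, 60, 0, 0, 0.53, 0, 0, 0, 60, 0, 0, 0.54, 0, 0, 0, 60, 0, 0, 0.54, 0, 0, 0, 60]'

```text
t: 6.65
position: [521.4, -128.5, 139.6]
ee_rot: [1.0, 0.005, 0.001, -0.001]
contact_force: [1.9, -2.4, 1.1]
finger_gap: 59.5
```

Run:
```python
from h import *
from plant import arm
o=arm.get_obs(); print(o['t'],o['position'],o['ee_rot'],2*np.arctan2(o['ee_rot'][1],o['ee_rot'][0]),o['contact_force'],o['ft_torque'],o['finger_gap'])
im=arm.snapshot("wrist")[:,:,::-1]; cv2.imwrite("pics/w6.png",im)
a=im[180:270,195:325]
cv2.imwrite("pics/w6c.png",cv2.resize(a,None,fx=6,fy=6,interpolation=cv2.INTER_CUBIC))
```

```text
6.65 [ 521.44172797 -128.50178568  139.64301543] [ 9.99988318e-01  4.59041426e-03  1.38141435e-03 -6.19308728e-04] 0.009180871285754948 [ 1.88153742 -2.35061104  1.14257701] [-0.52896416 -0.33347212  0.08515018] 59.50363307060876
```

View pics/w6c.png

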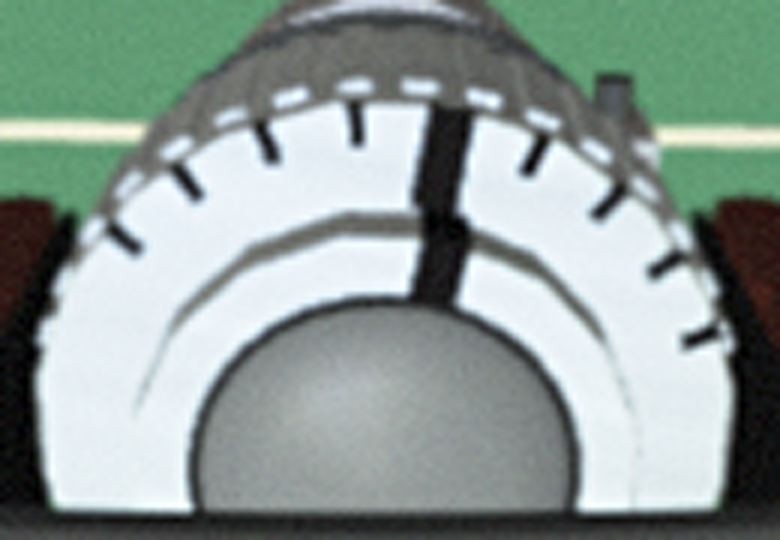

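Run:
```python
from h import *
from plant import arm
o=arm.get_obs()
for c in((520.8,-129.),(519.5,-129.),(520.8,-128.3)):
  for z in(161,163,165):
    print(c,z,np.round(ang(o,(195+442/6-.4,180+157/6-.4),(195+440/6-.4,180+262/6-.4),z,c),3))
w=arm.calibration("wrist")
print(onz(*wray(w,o,195+36/6,180+385/6),157.5),onz(*wray(w,o,195+734/6,180+385/6),157.5))
```

```text
(520.8, -129.0) 161 [23.779 -0.16  16.198 -0.229  0.068]
(520.8, -129.0) 163 [23.779 -0.16  16.922 -0.214  0.054]
(520.8, -129.0) 165 [23.779 -0.16  17.648 -0.201  0.041]
(519.5, -129.0) 161 [25.063 -0.152 17.467 -0.212  0.06 ]
(519.5, -129.0) 163 [25.063 -0.152 18.194 -0.199  0.047]
(519.5, -129.0) 165 [25.063 -0.152 18.923 -0.188  0.035]
(520.8, -128.3) 161 [23.901 -0.189 16.371 -0.27   0.081]
(520.8, -128.3) 163 [23.901 -0.189 17.084 -0.254  0.065]
(520.8, -128.3) 165 [23.901 -0.189 17.801 -0.24   0.05 ]
[523.23216529 -98.9009489  157.5       ] [ 523.76029847 -158.33839597  157.5       ]
```

Emit:
play_rows --series '[0, 0, 0.03, 0, 0, 0, 60, 0, 0, 0.055, 0, 0, 0, 60, 0, 0, 0.055, 0, 0, 0, 60, 0, 0, 0.055, 0, 0, 0, 60]'

```text
t: 7.2
position: [521.5, -128.6, 139.7]
ee_rot: [1.0, -0.023, 0.001, -0.001]
contact_force: [1.5, -2.2, -0.0]
finger_gap: 59.4
```

Emit:
play_rows --series '[0, 0, 0, 0, 0, 0, 75, 0, 0, 0, 0, 0, 0, 90, 0, 0, 0, 0, 0, 0, 100, 0, 0, 0, 0, 0, 0, 100]'

```text
t: 7.7
position: [521.4, -128.5, 139.6]
ee_rot: [1.0, -0.023, 0.001, -0.001]
contact_force: [-0.6, 0.0, 0.7]
finger_gap: 87.4
```

Now straight up, turning so that the camera looks radially along the index.

Emit:
play_rows --series '[0, 0, 0, 0, 0, -1, 100, 0, 0, 0, 0, 0, -3, 100, 0, 0, 0, 0, 0, -5, 100, 0, 0, 0.1, 0, 0, -7, 100, 0, 0, 0.18, 0, 0, -8, 100, 0, 0, 0.18, 0, 0, -8, 100]'

```text
t: 8.45
position: [521.9, -128.8, 222.2]
ee_rot: [0.994, -0.112, 0.003, -0.0]
contact_force: [-0.6, -0.5, -0.2]
finger_gap: 88.0
```

Run:
```python
from h import *
from plant import arm
o=arm.get_obs(); print(o['t'],o['position'],2*np.arctan2(o['ee_rot'][1],o['ee_rot'][0]),o['contact_force'],o['finger_gap'])
im=arm.snapshot("wrist")[:,:,::-1]; cv2.imwrite("pics/w7.png",im)
a=im[145:245,200:320]
cv2.imwrite("pics/w7c.png",cv2.resize(a,None,fx=6,fy=6,interpolation=cv2.INTER_CUBIC))
for n in("top","scene"): cv2.imwrite(f"pics/{n}7.png",arm.snapshot(n)[:,:,::-1])
```

```text
8.45 [ 521.85751089 -128.80724782  222.24620037] -0.22492614463785784 [-0.62635852 -0.50282899 -0.17032881] 87.96972312546265
```

View pics/w7c.png

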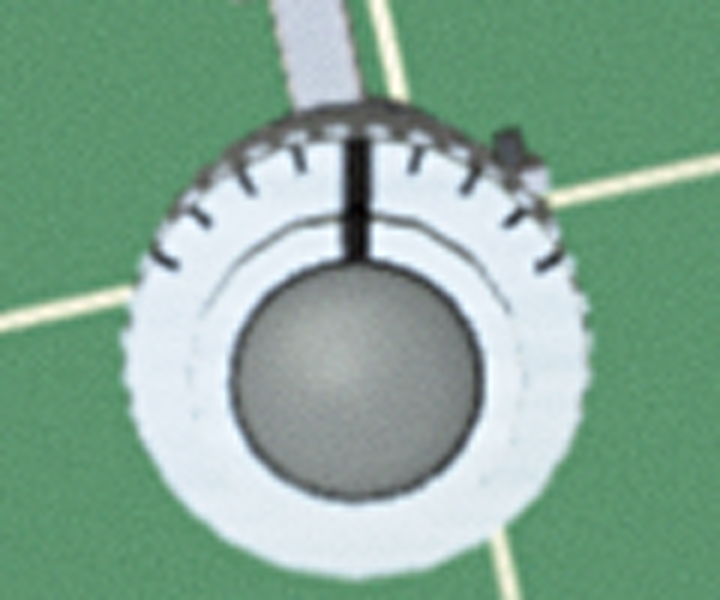

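View pics/scene7.png

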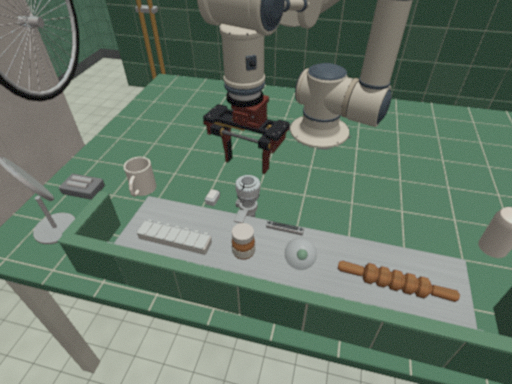

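```bash
python3 -c "
from plant import arm
print(arm.close_job(), arm.get_obs()['t'])"
```

```text
the job is handed in; nothing more can be done
the job is handed in; nothing more can be done
```

The focus is set and the job is handed in at about 8.6 s on the robot's clock. The long line now meets the index line on the lens barrel.

- **Turning:** I gripped the ring with 20 N and wound it anticlockwise 1.1 rad. A picture showed the long line about 0.55 to 0.6 rad past the index, a little over two divisions. I then came up clockwise 0.54 rad, looked again, added 0.055 rad clockwise and let go. That clockwise travel is more than the 0.35 rad of play.
- **Last checks:** With the tool raised, the wrist camera looking along the index showed the long line and the index as one straight line. The offset was well under 0.5 mm, against the 3.5 mm allowed. The gripper is open and clear of everything, and the contact force reads about 0.
- **Other things:** The scene picture shows everything else standing where it was.
- **Disagreements:** The camera views differed by 2 to 4 mm on the ring's centre. I settled it with the close wrist view, and gripping caused only a few newtons of side force. The play itself can't be seen in a picture. That it is taken up follows from the clockwise travel and from seeing no slip in the grip.

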